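# Knock the stop peg of the butcher's block home with the meat mallet

### The job

Pick up the upright meat mallet by its handle, raise it above the thick stop peg of the butcher's block and knock that peg fully home with a brisk blow (or a few), not a slow push; leave the slim peg standing. Do not push the thick peg with the gripper itself. Then stand the mallet upright on the worktop again, off the block.

Things in the scene. Friction and masses are not known exactly. Their poses are not given: they have to be found in the camera images.
- mallet: Upright meat mallet (pounder), 0.3 to 0.5 kg, standing on the worktop left of the block: round steel head 56 mm across, its flat underside the striking face; dark wooden handle rising from its middle, 26 mm thick from 50 to 112 mm above the face, top at 120 mm. Origin: centre of the striking face; z up along the handle. It is round, any yaw will do; grip it about 85 mm above the face.
- stop_peg_top (a point): Centre of the top of the thick steel peg (head 32 mm across, 8 mm thick, stem 22 mm), upright in one half of a fixed pale wooden block 150 x 200 x 50 mm high; the slim peg is in the other half, 110 mm away; which half varies. The top starts 77 to 81 mm above the worktop; fully home it is at 61 mm, the head resting on its steel collar (42 mm across, 3 mm thick).
- stop_peg (a joint): How far the thick peg is driven down, in m: 0 fully up, 0.020 fully home (hard stop); 0 to 0.004 at the start. A light spring pushes it up, but the friction of its catch, about 10 N, holds it wherever it is driven; 10 to 15 N move it, the mallet's weight alone does not.
- slim_peg_top (a point): Centre of the flat top of the slim steel peg (head 12 mm across on an 8 mm stem) in the other half of the block, about as high as the thick one; to be left standing.
- slim_peg (a joint): How far the slim peg is driven down, in m: 0 fully up, 0.020 fully home; 0 to 0.004 at the start; the same kind of catch.

How it is judged:
By the outcome, as a careful person would: the job done as asked, in the order asked, and still so for the second after the job is handed in, with the robot touching nothing.
It also fails if it takes over 38 s, if anything falls off the work surface, if the arm or the gripper's body presses on something with over 40 N, if the wrist force passes 120 N, or if a joint passes its speed limit or range.

### The arm

A 6-joint arm with a two-finger parallel gripper is mounted at the origin on a cart in front of the work surface, level with it; the furniture and walls round the work are solid. World frame = base frame: x ahead of the robot, y to its left, z up, the work surface at z = 0. Lengths are in m, angles in rad, forces in N, time in s.
With the tool pointing down it reaches from about 0.2 to 0.875 m from the base axis. Payload 3.4 kg.
Tool frame: the origin (TCP) lies between the finger pads; the fingertips stand arm.finger_overhang ahead of it and the grasp point (between the pads) lies 3 mm ahead of it (arm.finger_overhang is the distance from the TCP to the fingertips, in m); z points along the fingers, y is the line along which they close (so a half turn about z gives the same grasp; the last joint's range is limited). The gripper opens to 94 mm and grips with 3 to 60 N. Pads are 16 mm wide; open, the fingers measure 119 mm over their backs; the gripper's body (75 mm by 177 mm) begins 78 mm behind the grasp point.
Start: joints at [1.1, 0.276, 1.505, -0, 1.361, -0.121], TCP at [0.197, 0.54, 0.227] pointing down, gripper open.
Joint ranges: [-2.89, 2.89], [-0.75, 2.08], [0.22, 2.7], [-1.18, 4.32], [0.11, 2.71], [-2.7, 2.7]. Speed limits (rad/s): [2.57, 2.57, 3.14, 3.14, 3.14, 3.14].

### API

Orientations are given as a unit quaternion [w, x, y, z].
In Python, from station import arm, job, snapshot, get_state gives the robot as it stands (arm), with the cameras as plain functions, the job (job) and the readings as plain functions.
- The arm moves only by the shell command python3 steer.py 'ROWS'. ROWS is a JSON list of rows, 1 to 12 of them, each of 7 numbers: a rotation vector rx, ry, rz in parts of the range, where 1.0 means pi rad, then dx, dy, dz in normalised numbers (1 is 0.5 m), then the finger opening in m; each row is the pose to reach, as a shift and turn from the pose commanded when the command began, along the tool's axes at that moment; what a row does not reach only later rows make up. A row lasts 1/10 s, in which the tool goes at most 0.05 m and 0.15 rad, less where a joint would pass 70% of its speed; a pose out of reach is approached as far as the arm can. The fingers move at their own pace and stop on an object; the grip force is fixed at half the most. Time passes only in rows, so rows that do not move let the fingers close. It prints the time, the measured TCP pose, the force, the opening and the grip force at its end. Shift and turn numbers lie between -1 and 1, and a call with a number outside is refused. Input that does not fit is refused with a message, and nothing moves.
- get_state(): the state, without advancing time (a new reading comes with each control period).
- snapshot(name): name is "scene" or "top" or "wrist"; returns a dict with "color" (384x512x3 uint8, red, green, blue), "K" (3x3 intrinsics, pixels), "position" and "attitude" of the camera in the world. Camera axes: x right, y up, looking along -z (the intrinsics and any distortion apply to the point x, -y, -z); pixel columns grow to the right and rows downward; lengths in m; the calibration is good to about 2 mm. A picture is of the moment at which its call begins. There is no depth.
- job.job_done(): hands the job in; it is judged then, once.
The state is a dict: "t": time; "q": joint angles; "qvel": joint speeds; "effort": joint torques, N m; "position": TCP position; "orientation": TCP orientation; "wrist_force": force on the tool from outside, world axes, zero at the start; "torque": the same for the moment, N m; "gripper_width": finger opening in m; "grip_force": force on a finger pad.
Only numpy, scipy, OpenCV 4.12 (cv2) and the standard library are available. Lean on these libraries where they do the work, as an engineer would, in place of code of your own. Each camera call takes 0.05 s, during which the arm holds its last target. There are 200 camera calls.

## Working session

There is one attempt and no reset: what is moved stays moved. The work goes in short steps, Python scripts to look and compute and a shell command to move; the robot and the scene stay as the last step left them, time stands still between calls to the robot, and variables do not carry over. Pictures are saved under pics/ and viewed, at most 12 in all, crops included, and the job is handed in when it is done.

```bash
ls; mkdir -p pics
python3 - <<'E'
from station import arm, job, snapshot, get_state
import cv2,numpy as np
s=get_state();print({k:np.round(v,4) for k,v in s.items()},arm.finger_overhang)
for n in("top","scene"):
    d=snapshot(n);print(n,d["K"],d["position"],d["attitude"],[k for k in d])
    cv2.imwrite(f"pics/{n}0.png",cv2.resize(d["color"][...,::-1],(800,600),interpolation=cv2.INTER_CUBIC))
E
```

```text
pics
station.py
steer.py
{'t': np.float64(0.0), 'q': array([ 1.1   ,  0.2766,  1.5062,  0.    ,  1.3607, -0.121 ]), 'qvel': array([ 0.0023, -0.0003,  0.0004, -0.0005,  0.0002,  0.0007]), 'effort': array([-1.10000e-03, -4.04590e+01, -2.37222e+01,  7.00000e-02,
        3.46000e-02, -1.00000e-04]), 'position': array([0.1968, 0.5397, 0.2266]), 'orientation': array([-3.000e-04,  1.740e-01,  9.847e-01, -9.000e-04]), 'wrist_force': array([-0.6745, -0.0317, -0.6049]), 'torque': array([ 0.0333,  0.0206, -0.0138]), 'grip_force': np.float64(0.0), 'gripper_width': np.float64(0.0941)} 0.022
top [[404.69575185   0.         263.09152543]
 [  0.         404.69575185 190.58001668]
 [  0.           0.           1.        ]] [0.44468855 0.27885969 0.92293695] [-0.6992058  -0.03969076  0.02678265  0.7133152 ] ['color', 'K', 'position', 'attitude']
scene [[419.38594073   0.         260.40497345]
 [  0.         419.38594073 191.9895523 ]
 [  0.           0.           1.        ]] [ 0.13517019 -0.36381332  0.45778123] [ 0.81614796  0.50759433 -0.14645617 -0.23409633] ['color', 'K', 'position', 'attitude']
```

View pics/top0.png

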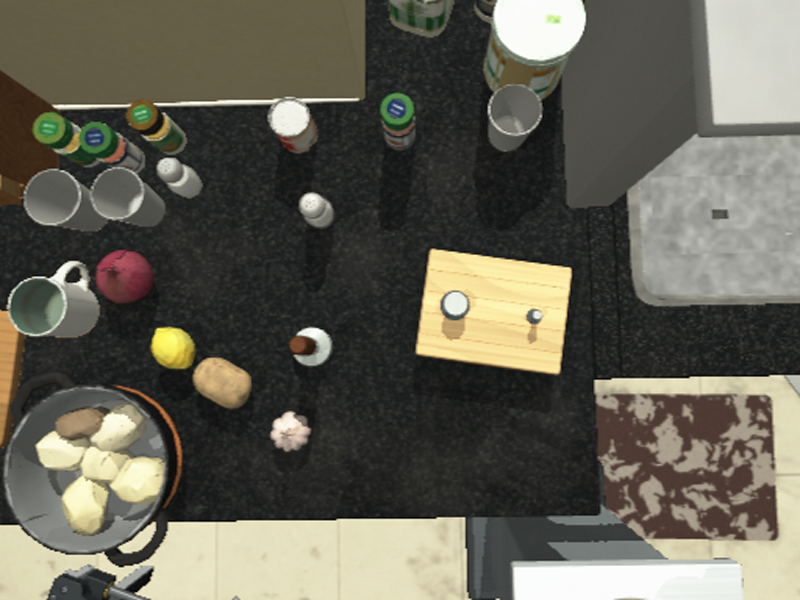

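View pics/scene0.png

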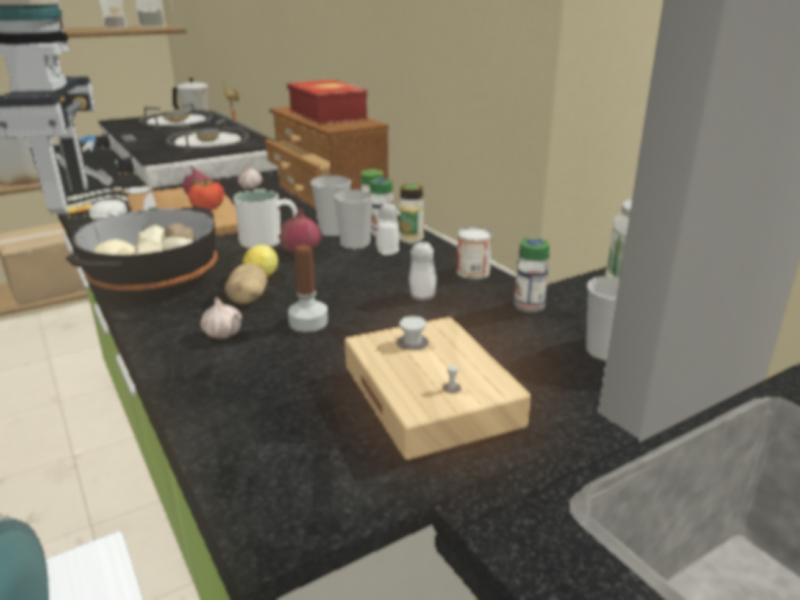

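The top view shows the mallet at about (312,347), the thick peg at (455,304) and the slim peg at (535,315), all in 800x600 pixels. The scene view agrees. I'll enlarge both to read the positions more closely.

```bash
cat > h.py <<'E'
from station import arm, job, snapshot, get_state
import cv2,numpy as np
from scipy.spatial.transform import Rotation as R
def rot(q): return R.from_quat(np.r_[q[1:],q[0]]).as_matrix()
def crop(d,r0,r1,c0,c1,f,name):
    cv2.imwrite(name,cv2.resize(d["color"][r0:r1,c0:c1,::-1],None,fx=f,fy=f,interpolation=cv2.INTER_CUBIC))
def at_z(d,u,v,z):
    r=rot(d["attitude"])@(np.linalg.inv(d["K"])@[u,v,1]*[1,-1,-1]); p=np.array(d["position"])
    return p+r*(z-p[2])/r[2]
def px(d,P):
    c=rot(d["attitude"]).T@(np.array(P)-d["position"])*[1,-1,-1]; c=d["K"]@c; return c[:2]/c[2]
E
python3 - <<'E'
from h import *
d=snapshot("top"); crop(d,150,250,170,370,4,"pics/t1.png")
s=snapshot("scene"); 
crop(s,150,290,170,350,4,"pics/s1.png")
for n,u,v,z in(("handle",302/1.5625,345/1.5625,.12),("headbase",312/1.5625,347/1.5625,.02),("thick",455/1.5625,304/1.5625,.079),("slim",535/1.5625,315/1.5625,.079)):
    P=at_z(d,u,v,z); print(n,P.round(4), "scene crop px",((px(s,P)-[170,150])*4).round(1))
E
```

```text
handle [0.4632 0.4326 0.12  ] scene crop px [94.2 34.9]
headbase [0.4624 0.4374 0.02  ] scene crop px [101.5 195.7]
thick [0.5149 0.2349 0.079 ] scene crop px [368.8 223.5]
slim [0.498  0.1289 0.079 ] scene crop px [468.2 333. ]
```

View pics/t1.png

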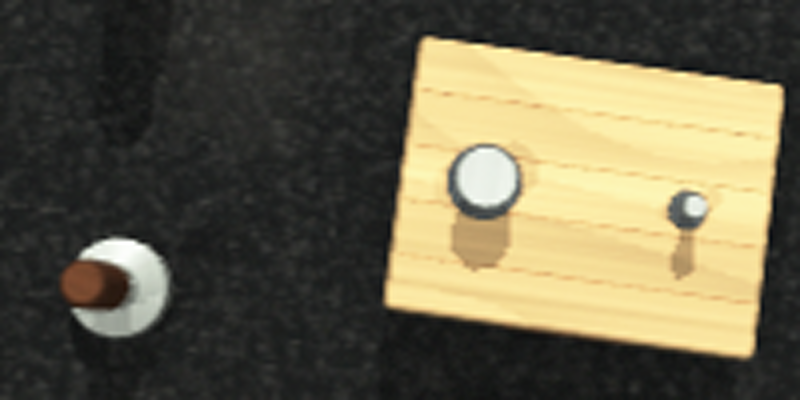

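View pics/s1.png

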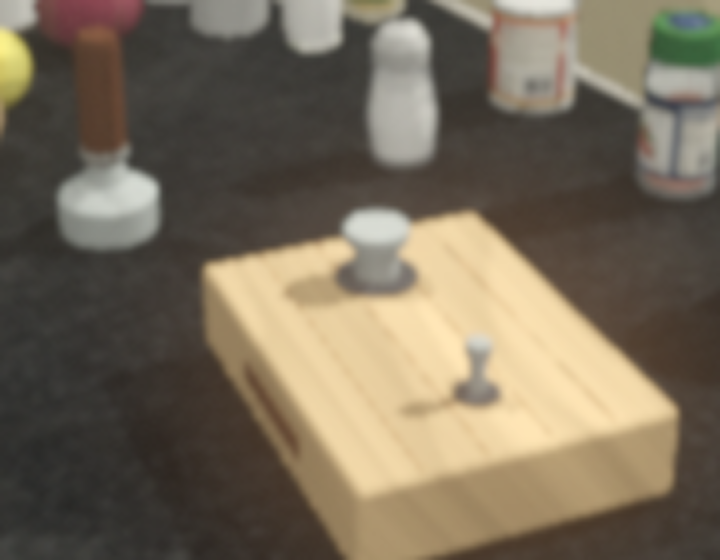

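The top crop shows the handle top at (82,283), the thick peg top at (487,177) and the slim top at (695,205). In the scene crop they are at (99,34), (376,228) and (479,342). I'll triangulate from these.

Run:
```python
from h import *
from scipy.optimize import least_squares as L
d=snapshot("top"); s=snapshot("scene"); o=.5-.125
for n,a,b,z in(("handle",(82,283),(98.5,32),.12),("thick",(487,177),(376,227),.079),("slim",(696,205),(479,342),.079)):
    A=np.array(a)/4+[170,150]-.375;B=np.array(b)/4+[170,150]-.375
    r=L(lambda P:np.r_[px(d,P)-A,px(s,P)-B,(P[2]-z)*400],[.45,.25,.08]); print(n,r.x.round(4),r.fun.round(2))
    print(at_z(d,*A,z).round(4))
A=np.array((120,288))/4+[170,150]-.375; print("head",[at_z(d,*A,z).round(4) for z in(.015,.025)])
```

```text
handle [0.4655 0.4383 0.1201] [ 0.28 -0.68 -0.8   0.03  0.02]
[0.4642 0.4389 0.12  ]
thick [0.5168 0.2339 0.0783] [ 0.26 -0.22 -0.29 -0.22 -0.29]
[0.5163 0.2345 0.079 ]
slim [0.4997 0.1252 0.0775] [ 0.4  -0.11 -0.24 -0.42 -0.61]
[0.4994 0.1263 0.079 ]
head [array([0.4635, 0.4384, 0.015 ]), array([0.4633, 0.4367, 0.025 ])]
```

Units first: shifts go in shares of 0.5 m and turns go in shares of pi rad. So -0.286 m / 0.5 = -0.572, -0.05 m / 0.5 = -0.1.

```bash
python3 steer.py '[[0, 0, 0, -0.1, -0.002, 0, 0.094], [0, 0, 0, -0.2, -0.004, 0, 0.094], [0, 0, 0, -0.3, -0.004, 0, 0.094], [0, 0, 0, -0.4, -0.006, 0, 0.094], [0, 0, 0, -0.5, -0.008, 0, 0.094], [0, 0, 0, -0.572, -0.008, 0, 0.094], [0, 0, 0, -0.572, -0.008, 0, 0.094], [0, 0, 0, -0.572, -0.008, 0, 0.094], [0, 0, 0, -0.572, -0.008, 0, 0.094], [0, 0, 0, -0.572, -0.008, 0, 0.094]]'
```

```text
t: 1.3
position: [0.4629, 0.4391, 0.2277]
orientation: [-0.0, 0.173, 0.985, 0.0]
wrist_force: [-0.1, 0.3, -0.3]
gripper_width: 0.0938
grip_force: 0.0
```

Converted, 0.139 m / 0.5 = 0.278, 0.13 m / 0.5 = 0.26.

```bash
python3 steer.py '[[0, 0, 0, -0.004, 0, 0.08, 0.094], [0, 0, 0, -0.004, 0, 0.16, 0.094], [0, 0, 0, -0.004, 0, 0.22, 0.094], [0, 0, 0, -0.004, 0, 0.26, 0.094], [0, 0, 0, -0.004, 0, 0.278, 0.094], [0, 0, 0, -0.004, 0, 0.278, 0.094], [0, 0, 0, -0.004, 0, 0.278, 0.094]]'
python3 - <<'E'
from h import *
d=snapshot("wrist"); crop(d,0,384,0,512,1.5,"pics/w1.png")
E
```

```text
t: 2.0
position: [0.4665, 0.4386, 0.0897]
orientation: [0.001, 0.174, 0.985, 0.001]
wrist_force: [0.0, 0.4, 1.1]
gripper_width: 0.094
grip_force: 0.0
```

View pics/w1.png

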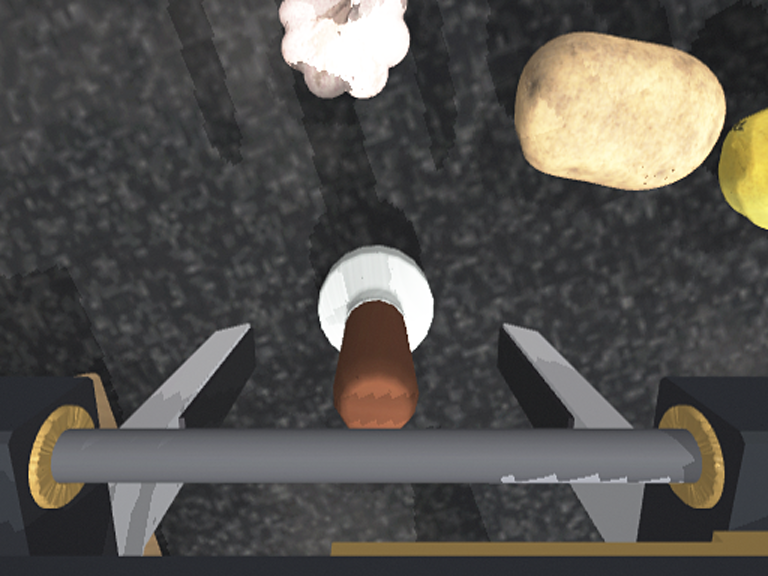

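The handle stands midway between the fingers. Its top rim centre is at about (375,403) in the 1.5x picture. I'll check it fore and aft.

Run:
```python
from h import *
d=snapshot("wrist")
print(at_z(d,375/1.5,403/1.5,.12), at_z(d,376/1.5,303/1.5,.02), get_state()["position"])
```

```text
[0.46491455 0.43788969 0.12      ] [0.46383687 0.43882557 0.02      ] [0.46694954 0.43864671 0.09017112]
```

Converted, 0.002 m / 0.5 = 0.004.

```bash
python3 steer.py '[[0, 0, 0, 0.004, 0, 0.004, 0.094], [0, 0, 0, 0.004, 0, 0.004, 0.05], [0, 0, 0, 0.004, 0, 0.004, 0.02], [0, 0, 0, 0.004, 0, 0.004, 0.01], [0, 0, 0, 0.004, 0, 0.004, 0.01], [0, 0, 0, 0.004, 0, 0.004, 0.01], [0, 0, 0, 0.004, 0, 0.004, 0.01], [0, 0, 0, 0.004, 0, 0.004, 0.01], [0, 0, 0, 0.004, 0, 0.004, 0.01], [0, 0, 0, 0.004, 0, 0.004, 0.01], [0, 0, 0, 0.004, 0, 0.004, 0.01]]'
```

```text
t: 3.2
position: [0.4645, 0.4386, 0.0865]
orientation: [0.0, 0.174, 0.985, 0.0]
wrist_force: [0.2, 1.0, -0.5]
gripper_width: 0.0257
grip_force: 30.0
```

Converted, -0.1743 m / 0.5 = -0.3486, -0.15 m / 0.5 = -0.3.

```bash
python3 steer.py '[[0, 0, 0, 0, 0, -0.06, 0.01], [0, 0, 0, 0, 0, -0.14, 0.01], [0, 0, 0, 0, 0, -0.22, 0.01], [0, 0, 0, 0, 0, -0.28, 0.01], [0, 0, 0, -0.02, -0.03, -0.3, 0.01], [0, 0, 0, -0.06, -0.09, -0.3, 0.01], [0, 0, 0, -0.11, -0.16, -0.3, 0.01], [0, 0, 0, -0.16, -0.236, -0.3, 0.01], [0, 0, 0, -0.2, -0.292, -0.3, 0.01], [0, 0, 0, -0.23, -0.336, -0.3, 0.01], [0, 0, 0, -0.238, -0.3486, -0.3, 0.01], [0, 0, 0, -0.238, -0.3486, -0.3, 0.01]]'
python3 - <<'E'
from h import *
d=snapshot("wrist"); crop(d,0,384,0,512,1.5,"pics/w2.png"); s=get_state();print(s["position"])
print("thick", px(d,[.5166,.234,.079])*1.5, "slim",px(d,[.4997,.126,.079])*1.5)
print(px(d,s["position"]+[0,0,.0335])*1.5, px(d,s["position"]-[0,0,.0865])*1.5)
E
```

```text
t: 4.4
position: [0.5158, 0.232, 0.2351]
orientation: [-0.001, 0.175, 0.985, -0.001]
wrist_force: [0.1, 0.2, -3.8]
gripper_width: 0.0251
grip_force: 30.0
[0.51575748 0.23335624 0.23543392]
thick [381.3713144  272.42625989] slim [219.70798563 304.063874  ]
[384.03011874 412.44795961] [380.79948445 299.49037663]
```

View pics/w2.png

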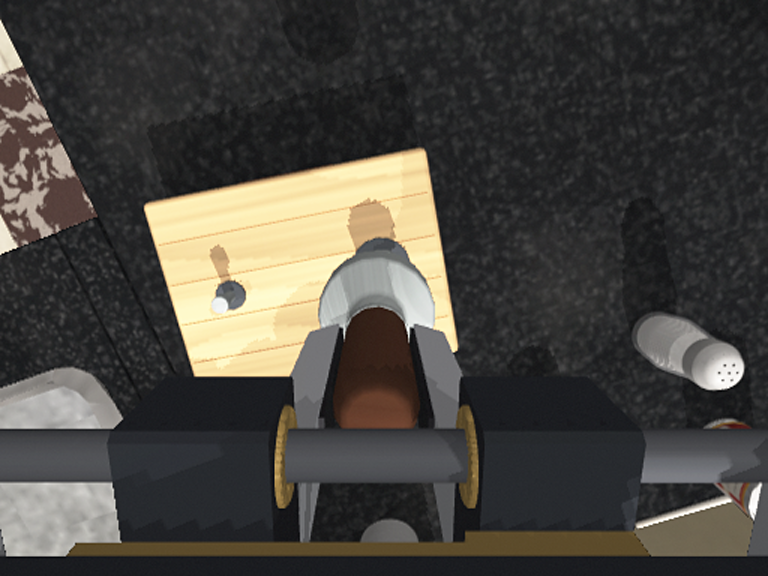

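Converted, 0.087 m / 0.5 = 0.174, 0.05 m / 0.5 = 0.1.

```bash
python3 steer.py '[[0, 0, 0, 0, 0, 0.04, 0.01], [0, 0, 0, 0, 0, 0.1, 0.01], [0, 0, 0, 0, 0, 0.174, 0.01], [0, 0, 0, 0, 0, 0.174, 0.01], [0, 0, 0, 0, 0, 0.1, 0.01], [0, 0, 0, 0, 0, 0.02, 0.01], [0, 0, 0, 0, 0, 0, 0.01]]'
python3 - <<'E'
from h import *
s=snapshot("scene"); crop(s,170,270,220,320,6,"pics/s2.png")
print([((px(s,[.5166,.234,z])-[220,170])*6).round(1) for z in(.061,.065,.079)])
E
```

```text
t: 5.15
position: [0.5183, 0.2357, 0.2408]
orientation: [0.003, 0.173, 0.985, 0.002]
wrist_force: [1.6, -0.4, -1.7]
gripper_width: 0.0253
grip_force: 30.0
[array([259.1, 264.3]), array([259.2, 253.4]), array([259.4, 215. ])]
```

View pics/s2.png

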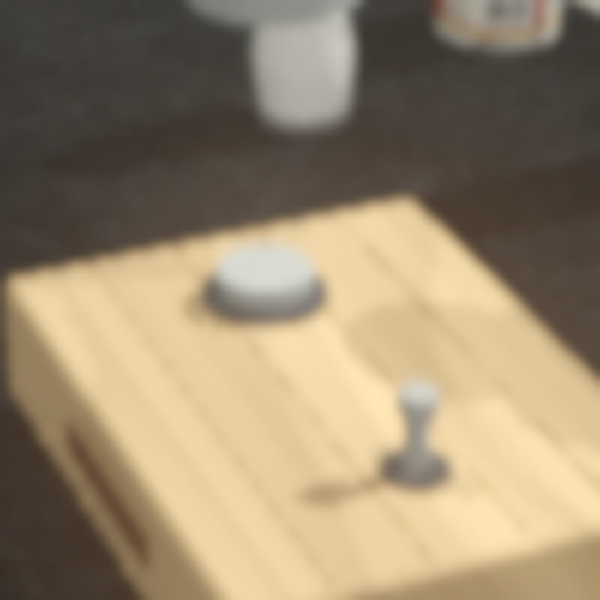

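The thick peg's head now sits on its collar at about (267,268), where I expect it when home, and the slim peg still stands. I'll give one more short blow that ends in contact, to confirm from the force.

Converted, 0.089 m / 0.5 = 0.178, 0.06 m / 0.5 = 0.12.

```bash
python3 steer.py '[[0, 0, 0, 0, 0, 0.06, 0.01], [0, 0, 0, 0, 0, 0.12, 0.01], [0, 0, 0, 0, 0, 0.178, 0.01], [0, 0, 0, 0, 0, 0.178, 0.01]]'
```

```text
t: 5.6
position: [0.5142, 0.2338, 0.1437]
orientation: [-0.003, 0.174, 0.985, -0.001]
wrist_force: [0.3, 0.2, -2.9]
gripper_width: 0.0253
grip_force: 30.0
```

```bash
python3 steer.py '[[0, 0, 0, 0, 0, 0, 0.01], [0, 0, 0, 0, 0, 0, 0.01], [0, 0, 0, 0, 0, 0, 0.01]]'
python3 - <<'E'
from h import *
s=snapshot("scene"); crop(s,110,270,190,350,3.75,"pics/s3.png")
st=get_state();print(st["position"],st["wrist_force"])
f=lambda P:((px(s,P)-[190,110])*3.75).round(1)
x,y=st["position"][:2]
print("face centre/handle top if face at .061", f([x,y,.061]),f([x,y,.181]))
E
```

```text
t: 5.9
position: [0.5163, 0.234, 0.1475]
orientation: [-0.0, 0.174, 0.985, 0.0]
wrist_force: [-0.6, -0.1, -2.8]
gripper_width: 0.0254
grip_force: 30.0
[0.51645554 0.23402094 0.14767572] [-0.17846235  0.30989835 -4.08574363]
face centre/handle top if face at .061 [274.2 390.2] [275.3 172.8]
```

View pics/s3.png

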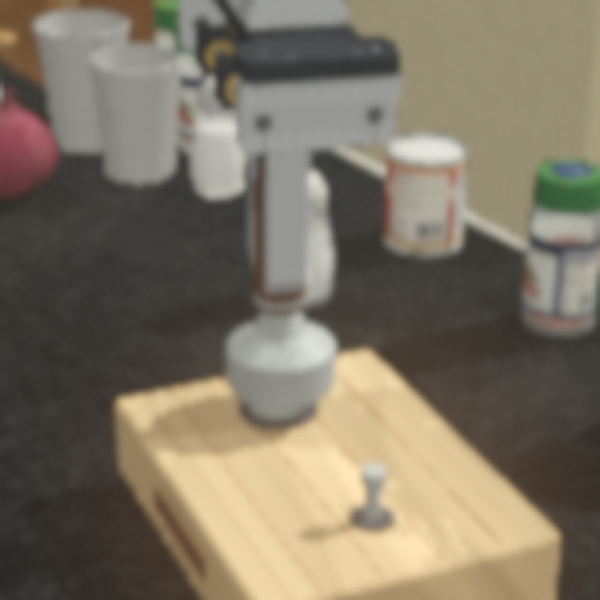

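Converted, -0.05 m / 0.5 = -0.1, -0.03 m / 0.5 = -0.06.

```bash
python3 steer.py '[[0, 0, 0, 0, 0, -0.06, 0.01], [0, 0, 0, 0, 0, -0.1, 0.01], [0, 0, 0, 0, 0, -0.1, 0.01], [0, 0, 0, 0, 0, -0.06, 0.01], [0, 0, 0, 0, 0, 0.006, 0.01], [0, 0, 0, 0, 0, 0.006, 0.01], [0, 0, 0, 0, 0, 0.006, 0.01]]'
```

```text
t: 6.65
position: [0.5154, 0.2335, 0.1435]
orientation: [-0.001, 0.174, 0.985, -0.001]
wrist_force: [0.3, -0.3, -3.3]
gripper_width: 0.0259
grip_force: 30.0
```

Converted, 0.1743 m / 0.5 = 0.3486, 0.119 m / 0.5 = 0.238.

```bash
python3 steer.py '[[0, 0, 0, 0, 0, -0.06, 0.01], [0, 0, 0, 0, 0, -0.12, 0.01], [0, 0, 0, 0, 0, -0.18, 0.01], [0, 0, 0, 0.02, 0.03, -0.18, 0.01], [0, 0, 0, 0.06, 0.09, -0.18, 0.01], [0, 0, 0, 0.11, 0.16, -0.18, 0.01], [0, 0, 0, 0.16, 0.236, -0.18, 0.01], [0, 0, 0, 0.2, 0.292, -0.18, 0.01], [0, 0, 0, 0.23, 0.336, -0.18, 0.01], [0, 0, 0, 0.238, 0.3486, -0.18, 0.01], [0, 0, 0, 0.238, 0.3486, -0.18, 0.01]]'
python3 - <<'E'
from h import *
s=snapshot("scene"); print(get_state()["position"])
a=s["color"][190:250,235:345,::-1]; t=snapshot("top")["color"][160:220,265:375,::-1]
cv2.imwrite("pics/c4.png",cv2.resize(np.hstack([a,t]),None,fx=3.6,fy=3.6,interpolation=cv2.INTER_CUBIC))
print([((px(s,[.5166,.234,z])-[235,190])*3.6).round(1) for z in(.061,.063)])
E
```

```text
t: 7.75
position: [0.4639, 0.4388, 0.2342]
orientation: [-0.0, 0.173, 0.985, -0.001]
wrist_force: [0.7, 0.0, -2.8]
gripper_width: 0.0252
grip_force: 30.0
[0.46427682 0.43767921 0.23431397]
[array([101.5,  86.6]), array([101.5,  83.3])]
```

View pics/c4.png

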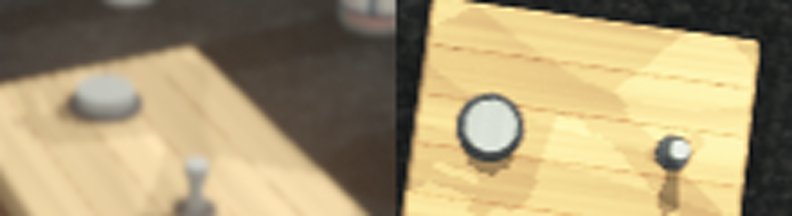

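The thick peg is down on its collar, with its top at about (106,90) in the left half of the crop, and the slim peg is standing. Next I lower the mallet.

Converted, 0.147 m / 0.5 = 0.294, 0.14 m / 0.5 = 0.28.

```bash
python3 steer.py '[[0, 0, 0, 0, 0, 0.06, 0.01], [0, 0, 0, 0, 0, 0.14, 0.01], [0, 0, 0, 0, 0, 0.21, 0.01], [0, 0, 0, 0, 0, 0.25, 0.01], [0, 0, 0, 0, 0, 0.27, 0.01], [0, 0, 0, 0, 0, 0.28, 0.01], [0, 0, 0, 0, 0, 0.286, 0.01], [0, 0, 0, 0, 0, 0.29, 0.01], [0, 0, 0, 0, 0, 0.292, 0.01], [0, 0, 0, 0, 0, 0.294, 0.01], [0, 0, 0, 0, 0, 0.294, 0.01], [0, 0, 0, 0, 0, 0.294, 0.01]]'
```

```text
t: 9.05
position: [0.4644, 0.4386, 0.0878]
orientation: [0.0, 0.174, 0.985, 0.0]
wrist_force: [0.5, 0.1, -3.6]
gripper_width: 0.0255
grip_force: 30.0
```

Not in contact yet, so I'll creep down.

Converted, 0.002 m / 0.5 = 0.004, 0.001 m / 0.5 = 0.002.

```bash
python3 steer.py '[[0, 0, 0, 0, 0, 0.002, 0.01], [0, 0, 0, 0, 0, 0.004, 0.01], [0, 0, 0, 0, 0, 0.004, 0.01], [0, 0, 0, 0, 0, 0.004, 0.01]]'; python3 steer.py '[[0, 0, 0, 0, 0, 0.002, 0.01], [0, 0, 0, 0, 0, 0.004, 0.01], [0, 0, 0, 0, 0, 0.004, 0.01], [0, 0, 0, 0, 0, 0.004, 0.01]]'
```

```text
t: 9.45
position: [0.4644, 0.4384, 0.0854]
orientation: [-0.0, 0.174, 0.985, -0.0]
wrist_force: [-0.8, 0.4, -3.4]
gripper_width: 0.0256
grip_force: 30.0
t: 9.85
position: [0.4644, 0.4384, 0.0834]
orientation: [-0.0, 0.174, 0.985, -0.0]
wrist_force: [0.4, 0.4, -3.5]
gripper_width: 0.0253
grip_force: 30.0
```

Converted, 0.001 m / 0.5 = 0.002.

```bash
for i in 1 2; do python3 steer.py '[[0, 0, 0, 0, 0, 0.002, 0.01], [0, 0, 0, 0, 0, 0.002, 0.01], [0, 0, 0, 0, 0, 0.002, 0.01]]'|egrep 'pos|force'; done
```

```text
position: [0.4644, 0.4384, 0.0825]
wrist_force: [0.5, -0.1, -2.6]
grip_force: 30.0
position: [0.4644, 0.4384, 0.0815]
wrist_force: [-0.1, 0.5, -3.8]
grip_force: 30.0
```

Converted, 0.001 m / 0.5 = 0.002.

```bash
python3 steer.py '[[0, 0, 0, 0, 0, 0.002, 0.01], [0, 0, 0, 0, 0, 0.002, 0.01]]'|egrep 'pos|wr'; python3 steer.py '[[0, 0, 0, 0, 0, 0.002, 0.01], [0, 0, 0, 0, 0, 0.002, 0.01]]'|egrep 'pos|wr';python3 - <<'E'
from h import *
s=snapshot("scene"); crop(s,140,230,170,280,6,"pics/s5.png")
print([((px(s,[.4644,.4384,z])-[170,140])*6).round(1) for z in(0,.12)])
E
```

```text
position: [0.4643, 0.4384, 0.0804]
wrist_force: [-0.2, 0.2, -3.3]
position: [0.4645, 0.4385, 0.0799]
wrist_force: [-0.6, 0.7, -0.4]
[array([159.5, 397.4]), array([137.8, 106.6])]
```

View pics/s5.png

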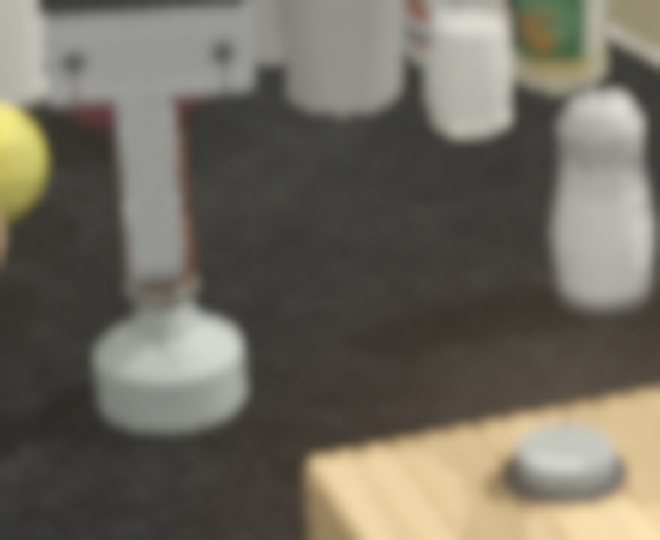

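The mallet stands upright on the worktop, its base at about (165,400), and the weight has come off the wrist. I'll release and rise.

Converted, -0.13 m / 0.5 = -0.26, -0.1 m / 0.5 = -0.2.

```bash
python3 steer.py '[[0, 0, 0, 0, 0, 0, 0.03], [0, 0, 0, 0, 0, 0, 0.06], [0, 0, 0, 0, 0, 0, 0.094], [0, 0, 0, 0, 0, 0, 0.094], [0, 0, 0, 0, 0, 0, 0.094], [0, 0, 0, 0, 0, 0, 0.094], [0, 0, 0, 0, 0, 0, 0.094], [0, 0, 0, 0, 0, 0, 0.094]]' && python3 steer.py '[[0, 0, 0, 0, 0, -0.04, 0.094], [0, 0, 0, 0, 0, -0.12, 0.094], [0, 0, 0, 0, 0, -0.2, 0.094], [0, 0, 0, 0, 0, -0.26, 0.094], [0, 0, 0, 0, 0, -0.26, 0.094], [0, 0, 0, 0, 0, -0.26, 0.094], [0, 0, 0, 0, 0, -0.26, 0.094]]'
python3 - <<'E'
from h import *
s=snapshot("scene"); crop(s,130,290,170,350,3.7,"pics/s6.png")
E
```

```text
t: 11.7
position: [0.4644, 0.4385, 0.0795]
orientation: [0.0, 0.174, 0.985, 0.0]
wrist_force: [0.4, -0.4, -0.1]
gripper_width: 0.0826
grip_force: 0.0
t: 12.4
position: [0.4635, 0.4378, 0.2077]
orientation: [-0.001, 0.174, 0.985, -0.001]
wrist_force: [0.2, -0.3, -0.4]
gripper_width: 0.0938
grip_force: 0.0
```

View pics/s6.png

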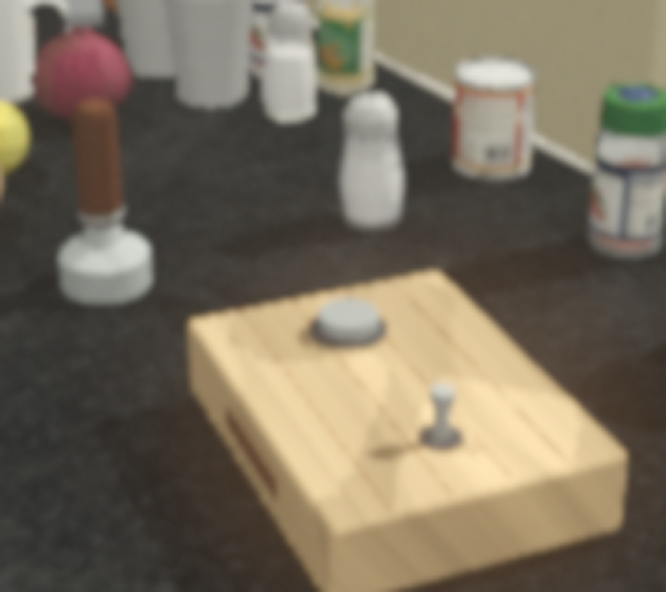

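The mallet stands free at about (103,270), the thick peg is home at (348,318) and the slim peg is up at (442,390).

```bash
python3 -c "
from station import arm, job, snapshot, get_state
print(job.job_done())"
```

```text
the job is handed in; nothing more can be done
None
```

I knocked the thick peg home with three brisk mallet blows, left the slim peg standing, stood the mallet upright on the worktop off the block, and handed the job in at about 12.5 s; peg depth was judged from the pictures, and peak force was not logged.

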